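# Block up an instrument cassette in its courier tote

### The job

Pack the steel instrument cassette for the courier so that it cannot shift: slide it fully home against the tote's end wall away from the two black rim marks, and fill the gap this opens with the blue foam block, standing tongue up and seated on the tote's floor. Then squeeze the sprung locking bar by its two red tabs, lower it upright across the block between the side walls, and let it spring out so that both its black feet sit in the recesses below the rim marks. Leave the grey foam piece, the bottle and the jar where they are.

Things in the scene. Friction and masses are not known exactly. Their poses are not given: they have to be found in the camera images.
- tote: Pale blue open tote, fixed. Origin: centre of its underside on the counter; x across, y along, z up. Inside 160 mm across (x -80 to +80) and 218 mm long (y -109 to +109); inner floor 5 mm above the counter. Side walls 11 mm thick, 108 mm high; end walls 6 mm thick, 75 mm high. Cassette goes home against the +y end wall (its centre then at y +36.5).
- tote_gap (a point): Point on the tote's inner floor (5 mm above the counter) at tote x 0, y -72.5: the middle of the 73 mm long gap that is left at the -y end once the cassette is home. Axes as the tote's.
- recess_front (a point): Centre of the floor of the blind recess in the inner face of the tote's -x side wall: 7 mm deep, 26 mm long in y (about tote y -72.5), 22 mm high (78 to 100 mm above the counter); this point is at tote x -87, 89 mm up. A black mark lies on the rim above it.
- recess_back (a point): The same in the +x side wall, facing it: at tote x +87, y -72.5, 89 mm above the counter. The two recess floors are 174 mm apart.
- cassette_handle (a point): Middle of the blue bar handle on the steel cassette (0.6 kg), loose in the tote 14 to 34 mm short of home, square to it. Cassette 152 mm in x, 145 in y, 45 high. Handle over its centre: 72 mm in x, 14 thick in y, rising 28 above the lid; this point is 59 mm above the underside, 64 above the counter. Pinch it across the 14 mm and slide (4 to 10 N).
- block_center (a point): Blue foam block (stiff, 0.12 kg) standing on the counter, an upside-down T. Base 152 mm in x, 68 in y, 30 high; from its middle a tongue 45 mm in x, 68 in y rises to 70 mm above the underside. This point: its middle, 35 mm above the underside; z up. Grip the tongue across its 45 mm (along x). In the tote its x lies along the tote's x, either way round.
- bar_grip (a point): Point midway between the two upright red tabs of the relaxed sprung locking bar, 47 mm above its underside (it moves with the foot_a half). Bar lies along x, tabs up; body 26 mm wide, 22 high. Tabs 6 mm thick, 24 wide in y, 20 to 65 mm above the underside, 64 mm over their outer faces. Squeezed together along x: 36 mm over the tabs, and 150 mm over the feet instead of 178.
- foot_a (a point): Middle of the end face of the bar's black foot at its -x end: 16 mm wide in y, 12 mm high, this point 89 mm from the bar's middle at rest and 11 mm above the underside. Squeezing takes 3 N to start, 12 N at the stop (28 mm shorter), and keeps the feet even about the middle between the tabs.
- foot_b (a point): The same of the black foot at its +x end, on the half that slides into the other. Seated, the feet stay lightly sprung out against the two recess floors; the bar rests on the block's top (75 mm above the counter) or hangs up to 8 mm higher. Either foot may go in either recess.
- bar: The bar's foot_a half (bar 0.22 kg in all); origin under bar_grip at the underside; x along the bar, z up.
- block: The blue foam block; origin at the centre of its underside.
- cassette: The steel cassette; origin at the centre of its underside.
- offcut_center (a point): Bystander: grey foam piece shaped like the blue one but only 38 mm in y (too thin); its centre, 35 mm above the counter.
- soap: Bystander: clear bottle, blue cap, 64 mm across, 150 mm high; origin at its foot.
- jar: Bystander: white jar, green lid, 70 mm across, 90 mm high; origin at its foot.
There are look-alikes about, which are no part of the job. What is shaped like the bar but orange is not meant.

How it is judged:
On the way, in this order (a step that is already met when the one before it is completed fails the run):
1. the cassette is slid home against the tote's +y end wall (within 7 mm) (y of cassette_handle in the frame of tote above 0.0295 m and z of cassette_handle in the frame of tote below 0.068 m), for 0.1 s.
2. the blue foam block is seated in the gap on the tote's floor, tongue up (y of cassette_handle in the frame of tote above 0.0295 m and y of block_center in the frame of tote between -0.0785 and -0.0665 m and x of block_center in the frame of tote between -0.008 and 0.008 m and z of block_center in the frame of tote between 0.035 and 0.045 m and angle between block_center's own z axis and vertical below 0.08 rad), for 0.1 s.
At the end, for the whole second after the job is handed in: Cassette flat, within 7 mm of the +y end wall; blue block upright on the tote floor (5 mm) in the gap at the -y end (6 mm along, 8 mm across); bar upright within 0.3 rad, each foot at least 3 mm inside one of the two recesses; all released and at rest (all of step 2 and z of cassette_handle in the frame of tote below 0.068 m and y of foot_a in the frame of tote between -0.0825 and -0.0625 m and z of foot_a in the frame of tote between 0.082 and 0.096 m and y of foot_b in the frame of tote between -0.0825 and -0.0625 m and z of foot_b in the frame of tote between 0.082 and 0.096 m and ((x of foot_a in the frame of tote below -0.083 m and x of foot_b in the frame of tote above 0.083 m) or (x of foot_b in the frame of tote below -0.083 m and x of foot_a in the frame of tote above 0.083 m)) and angle between bar_grip's own z axis and vertical below 0.3 rad and linear speed of each of bar, block, cassette below 0.02 m/s); the robot touches nothing.
It fails at once if the grey foam piece, bottle or jar is moved by more than 30 mm (distance of any of offcut_center, soap, jar from where it was at the start of the episode above 0.03 m).
It also fails if it takes over 64 s, if anything falls off the work surface, if the arm or the gripper's body presses on something with over 40 N, if the wrist force passes 120 N, or if a joint passes its speed limit or range.

### The arm

A 6-joint arm with a two-finger parallel gripper is mounted at the origin on the work surface. World frame = base frame: x ahead of the robot, y to its left, z up, the work surface at z = 0. Lengths are in m, angles in rad, forces in N, time in s.
With the tool pointing down it reaches from about 0.25 to 0.725 m from the base axis. Payload 4 kg.
Tool frame: the origin (TCP) lies at the very end of the fingers, on their centre line; the grasp point (between the pads) lies 19 mm behind it; z points along the fingers, y is the line along which they close (so a half turn about z gives the same grasp; the last joint's range is limited). The gripper opens to 85 mm and grips with 20 to 120 N. Pads are 22 mm wide; open, the fingers measure 114 mm over their backs; the gripper's body (76 mm by 85 mm) begins 54 mm behind the grasp point. The pads swing forward as they close: fully open they stand 13 mm farther back than shut.
Start: joints at [-1.219, 0.241, 0.005, 1.335, 0, 1.571], TCP at [0.172, -0.469, 0.231] pointing down, gripper open.
Joint ranges: [-2.72, 2.72], [-1.05, 1.87], [-1.09, 1.28], [-1.99, 2.15], [-1.42, 1.44], [-3.14, 3.14]. Speed limits (rad/s): [2.79, 2.79, 3.14, 3.14, 3.14, 3.14].

### API

Orientations are given as a unit quaternion [x, y, z, w].
In Python, from workcell import bot, vision, workorder gives the robot as it stands.
- The arm moves only by the shell command python3 -m creep 'ROWS' [OPENING]. ROWS is JSON, a list of rows, each a list of 2 entries, a list of its own where there are three numbers: the shift along the tool's x, y, z in mm, then the turn, a rotation vector about the tool's x, y, z in rad. In form: [[[dx, dy, dz], [wx, wy, wz]], ...]. A call has 1 to 12 rows; each row shifts and turns the commanded pose from where the row before left it, along the tool's axes as they then stand; what a row does not reach is not made up. A row lasts 1/8 s, in which the tool goes at most 62.5 mm and 10.7 degrees, less where a joint would pass 70% of its speed; a pose out of reach is approached as far as the arm can. A call is refused whole if a number of a shift passes 62.5 or a number of a turn 0.188, either way. A call with a gripper value outside its range is refused whole. OPENING is the finger opening in mm, from 0 to 85.4, set as the call begins (- or left out, the last holds). The fingers move at their own pace and stop on an object; the grip force is fixed at half the most. Time passes only in rows, so rows that do not move let the fingers close. It gives the time, the measured TCP pose, the force, the opening and the grip force at its end, in the units of the state.
- bot.get_obs(): the state, without advancing time (a new reading comes with each control period).
- vision.camera(name): name is "scene" or "side" or "wrist"; returns a dict with "image" (384x512x3 uint8, blue, green, red), "z_map" (384x512 float32, m along the optical axis (not along the pixel's ray), 0 where there is no reading), "K" (3x3 intrinsics, pixels), "k1" (the pictures are not rectified: a ray, as slopes to the right and down, at radius r is drawn at 1 + k1 r^2 times it, then the intrinsics apply), "rvec" (rotation vector, rad) and "tvec" (3), from world to camera coordinates, as OpenCV has them; the wrist camera has in their place "tool_from_camera" (4x4, takes a point from camera to tool coordinates, whose origin is the TCP and whose axes are the flange's). Camera axes: x right, y down, z forward; pixel columns grow to the right and rows downward; lengths in m; the calibration is good to about 2 mm. A picture is of the moment at which its call begins: read the wrist's pose just before it.
- workorder.job_done(): hands the job in; it is judged then, once.
Trained networks look in a picture, given as the dict that the camera call returned (one of the last four; its "shot" number tells which), for a name from the list of things; names that differ only in an ending like _2 or _b are one class to them, and where a whole thing is asked for, a point or a joint stands for the part that bears it (a point fixed in the world has none). Each returns a list of dicts, best first, with "score" (0 to 1); they miss things now and then, are a little off and sometimes report something else, mostly with a low value. They report only what shows in the picture. A call takes as long as a camera call. They do not tell look-alikes from the thing itself.
- vision.spot_in(picture, query): "position" ([column, row] in pixels, amid what is visible of it).
- vision.place_of(picture, query): "position" ([column, row] in pixels: a listed point, or the origin of a listed thing).
The state is a dict: "clock": time; "joint_pos": joint angles; "joint_vel": joint speeds; "tau": joint torques, N m; "eef_pos": TCP position; "tool_rot": TCP orientation; "ft_force": force on the tool from outside, world axes, zero at the start; "ft_torque": the same for the moment, N m; "grip_width": finger opening in m; "grasp_force": force on a finger pad.
Only numpy, scipy, OpenCV 4.12 (cv2) and the standard library are available. Lean on these libraries where they do the work, as an engineer would, in place of code of your own. Each camera call takes 0.05 s, during which the arm holds its last target. There are 200 camera calls.

## Working session

There is one attempt and no reset: what is moved stays moved. The work goes in short steps, Python scripts to look and compute and a shell command to move; the robot and the scene stay as the last step left them, time stands still between calls to the robot, and variables do not carry over. Pictures are saved under pics/ and viewed, at most 10 in all, crops included, and the job is handed in when it is done.

```bash
mkdir -p pics; ls
cat > h.py <<'E'
import numpy as np, cv2
from scipy.spatial.transform import Rotation as R
from workcell import bot, vision, workorder
def shot(name):
    o=bot.get_obs(); p=vision.camera(name)
    if name=="wrist":
        T=np.eye(4);T[:3,:3]=R.from_quat(o["tool_rot"]).as_matrix();T[:3,3]=o["eef_pos"]
        p["wc"]=T@np.array(p["tool_from_camera"])
    else:
        M=np.eye(4);M[:3,:3]=cv2.Rodrigues(np.array(p["rvec"],float))[0];M[:3,3]=np.ravel(p["tvec"]);p["wc"]=np.linalg.inv(M)
    return p
def und(p,px):
    k=np.array([p["k1"],0,0,0.]);return cv2.undistortPoints(np.array(px,float).reshape(-1,1,2),np.array(p["K"]),k).reshape(-1,2)
def atz(p,px,z):   # px -> world at height z
    s=und(p,px);d=np.c_[s,np.ones(len(s))]@p["wc"][:3,:3].T;c=p["wc"][:3,3]
    return c+d*((z-c[2])/d[:,2])[:,None]
def cloud(p):
    h,w=p["z_map"].shape;g=np.stack(np.meshgrid(np.arange(w),np.arange(h)),-1).reshape(-1,2)
    s=und(p,g);z=p["z_map"].reshape(-1,1);X=np.c_[s,np.ones(len(s))]*z
    X=X@p["wc"][:3,:3].T+p["wc"][:3,3];X[z[:,0]<=0]=np.nan
    return X.reshape(h,w,3)
def proj(p,X):
    M=np.linalg.inv(p["wc"]);return cv2.projectPoints(np.array(X,float).reshape(-1,1,3),cv2.Rodrigues(M[:3,:3])[0],M[:3,3],np.array(p["K"]),np.array([p["k1"],0,0,0.]))[0].reshape(-1,2)
E
cat > a.py <<'E'
from h import *
for n in ["scene","side"]:
    p=shot(n);cv2.imwrite(f"pics/{n}0.png",p["image"]);C=cloud(p)
    for q,z in [("tote",0),("tote_gap",.005),("recess_front",.089),("recess_back",.089),("cassette_handle",.064),("block_center",.035),("bar_grip",.047),("foot_a",.011),("foot_b",.011),("offcut_center",.035),("soap",0),("jar",0)]:
        for r in vision.place_of(p,q)[:3]:
            u=r["position"];print(n,q,round(r["score"],2),np.round(u),np.round(atz(p,u,z)[0],3))
print(bot.get_obs()["tool_rot"])
E
python3 a.py
```

```text
pics
scene tote 0.93 [236. 242.] [0.569 0.002 0.   ]
scene tote 0.67 [198. 222.] [0.42  0.011 0.   ]
scene tote_gap 0.61 [220. 257.] [ 0.555 -0.074  0.005]
scene recess_front 0.82 [198. 222.] [ 0.462 -0.04   0.089]
scene recess_back 0.91 [239. 254.] [ 0.63  -0.078  0.089]
scene recess_back 0.25 [232. 340.] [ 0.743 -0.307  0.089]
scene cassette_handle 0.97 [237. 226.] [0.566 0.02  0.064]
scene cassette_handle 0.73 [240. 238.] [ 0.594 -0.015  0.064]
scene cassette_handle 0.39 [260. 152.] [0.477 0.334 0.064]
scene block_center 0.92 [146. 322.] [ 0.498 -0.359  0.035]
scene block_center 0.71 [222. 257.] [ 0.572 -0.085  0.035]
scene block_center 0.69 [242. 236.] [0.587 0.008 0.035]
scene bar_grip 0.81 [271. 123.] [0.433 0.502 0.047]
scene bar_grip 0.74 [203. 160.] [0.311 0.214 0.047]
scene bar_grip 0.74 [303.  94.] [0.469 0.711 0.047]
scene foot_a 0.78 [287. 111.] [0.44  0.63  0.011]
scene foot_a 0.77 [236. 155.] [0.383 0.321 0.011]
scene foot_a 0.77 [217. 183.] [0.39  0.173 0.011]
scene foot_b 0.78 [287. 111.] [0.44  0.63  0.011]
scene foot_b 0.77 [236. 155.] [0.383 0.321 0.011]
scene foo
[... 547 characters left out ...]
[246. 316.] [ 0.49  -0.347  0.035]
side bar_grip 0.92 [187. 201.] [0.309 0.19  0.047]
side bar_grip 0.76 [225. 175.] [0.465 0.335 0.047]
side bar_grip 0.72 [222. 121.] [0.473 0.751 0.047]
side foot_a 0.85 [169. 201.] [0.232 0.237 0.011]
side foot_a 0.67 [212. 209.] [0.403 0.176 0.011]
side foot_a 0.67 [217. 139.] [0.444 0.648 0.011]
side foot_b 0.85 [169. 201.] [0.232 0.237 0.011]
side foot_b 0.67 [212. 209.] [0.403 0.176 0.011]
side foot_b 0.67 [217. 139.] [0.444 0.648 0.011]
side offcut_center 0.65 [314. 226.] [0.78  0.023 0.035]
side soap 0.97 [288. 190.] [0.726 0.275 0.   ]
side soap 0.54 [246. 328.] [ 0.49  -0.366  0.   ]
[ 9.84571693e-01  1.74981660e-01 -8.72882022e-06 -1.82873932e-06]
```

Run:
```python
import cv2,numpy as np
a=cv2.imread("pics/scene0.png")[40:370,110:340];b=cv2.imread("pics/side0.png")[90:360,140:350]
a=cv2.resize(a,(400,574));b=cv2.resize(b,(400,514));b=cv2.copyMakeBorder(b,0,60,0,0,0)
cv2.imwrite("pics/both.png",np.hstack([a,b]))
```

```text
(no output)
```

View pics/both.png

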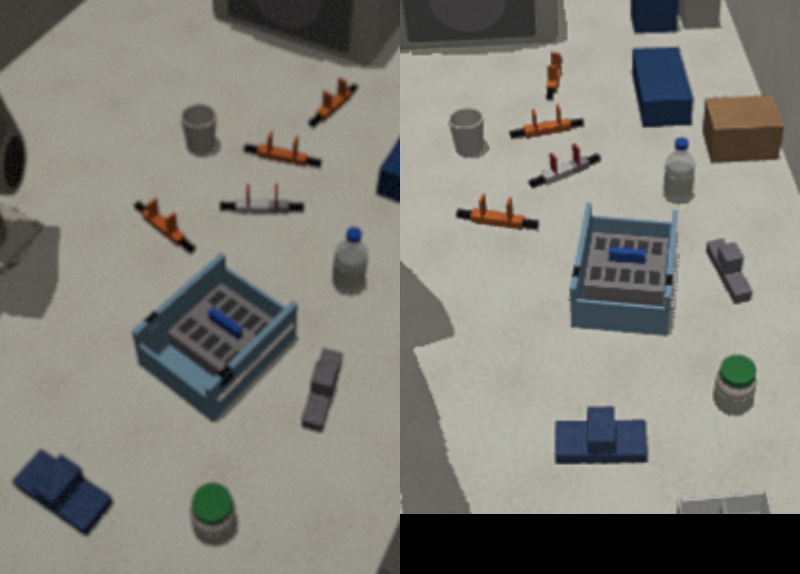

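The sprung bar is the one with a pale grey body and red tabs, at scene pixel (261,158). The three orange look-alikes at about (205,169), (273,128) and (301,97) are not meant. The blue block is at (146,322). The grey offcut at (297,262) stays put. Next I'll move to a vantage point and look with the wrist camera.

```bash
python3 -m creep '[[[41,-21,-24],[0,0,0]],[[41,-21,-24],[0,0,0]],[[41,-21,-24],[0,0,0]],[[41,-21,-24],[0,0,0]],[[41,-21,-24],[0,0,0]],[[41,-21,-24],[0,0,0]],[[41,-21,-24],[0,0,0]],[[41,-21,-24],[0,0,0]],[[0,0,0],[0,0,-0.18]],[[0,0,0],[0,0,-0.18]]]' 50
cat > look.py <<'E'
import sys
from h import *
Z=dict(tote=0,tote_gap=.005,recess_front=.089,recess_back=.089,cassette_handle=.064,block_center=.035,bar_grip=.047,foot_a=.011,foot_b=.011,offcut_center=.035,soap=0,jar=0)
p=shot(sys.argv[1])
if sys.argv[2]!="-": cv2.imwrite(sys.argv[2],p["image"])
for q in sys.argv[3:]:
    for r in vision.place_of(p,q)[:2]: print(q,round(r["score"],2),np.round(r["position"]),np.round(atz(p,r["position"],Z[q])[0],4))
C=cloud(p);np.save("C.npy",C);cv2.imwrite("C.png",p["image"])
E
python3 look.py wrist pics/w1.png tote tote_gap recess_front recess_back cassette_handle block_center bar_grip offcut_center
python3 -c "
from h import *
o=bot.get_obs();print(o['joint_pos'],o['eef_pos'],o['clock'])"
```

```text
clock: 2.55
eef_pos: [0.423, -0.198, 0.4236]
tool_rot: [0.936, 0.352, 0.0, 0.0]
ft_force: [0.4, -0.3, -0.6]
grip_width: 0.0503
grasp_force: 0.0
tote_gap 0.79 [251.  44.] [ 0.556  -0.0742  0.005 ]
recess_front 0.84 [198.  70.] [ 0.4621 -0.0488  0.089 ]
recess_back 0.54 [198.  69.] [ 0.4636 -0.0472  0.089 ]
bar_grip 0.73 [35. 46.] [0.3117 0.1982 0.047 ]
[-4.40119716e-01  1.80899174e-01  4.24750102e-01  1.81468124e+00
  1.24105096e-05  1.99104687e+00] [ 0.42215931 -0.19880196  0.42331398] 3.0
```

View pics/w1.png

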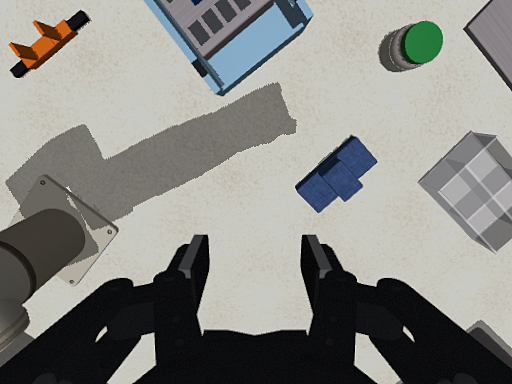

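Wrist view: the tote is cut off at the top, with its rim mark at (200,67). The blue block is at (338,173), the jar at (413,47) and an orange look-alike at (48,42). I'll move forward to see the whole tote.

```bash
cat > blk.py <<'E'
from h import *
# blue block footprint/top from cloud C: tongue top at z~.07
C=np.load("C.npy");I=cv2.cvtColor(cv2.imread("C.png"),cv2.COLOR_BGR2HSV)
m=(I[...,0]>95)&(I[...,0]<130)&(I[...,1]>110)
n,l,s,c=cv2.connectedComponentsWithStats(m.astype(np.uint8))
for i in range(1,n):
    if s[i,4]<200: continue
    P=C[l==i];P=P[~np.isnan(P[:,0])]
    t=P[(P[:,2]>.062)&(P[:,2]<.078)];b=P[(P[:,2]>.022)&(P[:,2]<.038)]
    print(np.round(c[i]),s[i,4],np.percentile(P[:,2],[5,50,95]).round(3))
    for q in (t,b):
        if len(q)>30: print(cv2.minAreaRect((q[:,:2]*1000).astype(np.float32)),len(q))
E
python3 blk.py
python3 -m creep '[[[50,0,0],[0,0,0]],[[50,0,0],[0,0,0]],[[50,0,0],[0,0,0]],[[0,0,0],[0,0,0]],[[0,0,0],[0,0,0]]]'
python3 look.py wrist pics/w2.png tote tote_gap recess_front recess_back cassette_handle block_center
```

```text
[337. 175.] 3038 [0.019 0.03  0.07 ]
((487.112548828125, -353.87432861328125), (66.67085266113281, 45.11022186279297), 86.5679702758789) 889
((486.97052001953125, -354.33782958984375), (68.416259765625, 150.00416564941406), 85.99168395996094) 1843
clock: 3.62
eef_pos: [0.5357, -0.1008, 0.423]
tool_rot: [0.937, 0.348, -0.0, -0.0]
ft_force: [-0.3, -1.1, -0.2]
grip_width: 0.0502
grasp_force: 0.0
tote 0.37 [212.  84.] [0.5699 0.0329 0.    ]
tote_gap 0.67 [251. 129.] [ 0.5553 -0.0768  0.005 ]
recess_front 0.73 [205. 163.] [ 0.4666 -0.0504  0.089 ]
recess_front 0.47 [17.  3.] [0.4743 0.3213 0.089 ]
recess_back 0.58 [292.  98.] [ 0.6407 -0.0906  0.089 ]
cassette_handle 0.8 [212.  85.] [0.5721 0.0214 0.064 ]
cassette_handle 0.41 [20.  2.] [0.4726 0.3387 0.064 ]
block_center 0.81 [332. 245.] [ 0.4893 -0.3527  0.035 ]
```

View pics/w2.png

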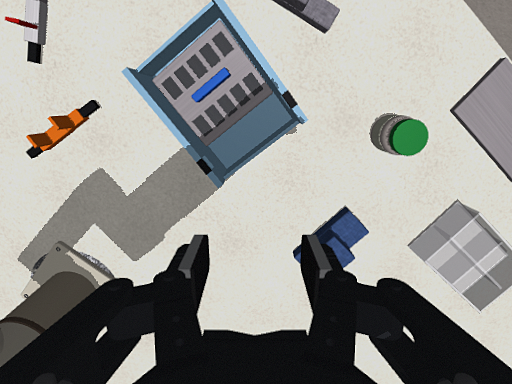

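The whole tote is now in view. The rim marks are at (204,166) and (290,99), and the cassette handle is at (211,85). Next I'll fit the tote and handle geometry.

```bash
cat > tote.py <<'E'
from h import *
C=np.load("C.npy").reshape(-1,3);I=cv2.cvtColor(cv2.imread("C.png"),cv2.COLOR_BGR2HSV).reshape(-1,3)
n=np.hypot(C[:,0]-.572,C[:,1])<.19
w=C[n&(C[:,2]>.100)&(C[:,2]<.116)];print(len(w),np.median(w[:,2]))
r=cv2.minAreaRect((w[:,:2]*1000).astype(np.float32));print("rim outer",r)
a=np.deg2rad(r[2]);a=min([a-k*np.pi/2 for k in range(3)],key=lambda v:abs(v+.19));print("yaw",a)
d=np.array([np.cos(a),np.sin(a)]);e=np.array([-d[1],d[0]])
s=w[:,:2]-np.array(r[0])/1000;u=s@d
for q in (w[u<0],w[u>0]):
    rr=cv2.fitLine((q[:,:2]*1000).astype(np.float32),cv2.DIST_L1,0,.01,.01).ravel();print("wall",np.arctan2(-rr[0],rr[1])if rr[1]>0 else np.arctan2(rr[0],-rr[1]),np.percentile((q[:,:2]@d),[2,98]),np.percentile((q[:,:2]@e),[1,99]))
h=C[n&(C[:,2]>.065)&(C[:,2]<.085)&(I[:,0]>105)&(I[:,0]<130)&(I[:,1]>150)]
print("handle",len(h),np.median(h[:,2]),cv2.minAreaRect((h[:,:2]*1000).astype(np.float32)))
k=C[n&(C[:,2]>.095)&(I[:,2]<45)];print("marks",len(k),[np.median(k[g],0).round(4) for g in (k[:,0]<.55,k[:,0]>.55)])
E
python3 tote.py
```

```text
2421 0.10703075691514335
rim outer ((565.4423828125, 1.9926300048828125), (230.2836456298828, 183.78018188476562), 78.18146514892578)
yaw -0.20627234591294275
wall -0.2067029 [0.46190731 0.47355671] [0.00510646 0.23004076]
wall -0.20027669 [0.63267961 0.64401507] [0.00560302 0.21457605]
handle 417 0.07693523684762821 ((570.1445922851562, 22.857336044311523), (13.744279861450195, 70.38150787353516), 78.64332580566406)
marks 37105 [array([ 0.5192, -0.0715,  0.5002]), array([ 0.5662, -0.1315,  0.4979])]
```

```bash
cat > go.py <<'E'
import sys
from h import *
# go.py x y z yaw [world] ; or "t" x y z yawoffset in tote frame -> tool-frame mm + turn
T0=np.array([.5654,.0020]);A=-.206
v=sys.argv[1:]
if v[0]=="t":
    x,y,z,q=map(float,v[1:]);q+=A
    x,y=T0+np.array([[np.cos(A),-np.sin(A)],[np.sin(A),np.cos(A)]])@[x,y]
else: x,y,z,q=map(float,v)
o=bot.get_obs();r=R.from_quat(o["tool_rot"]);X=r.as_matrix()[:,0];yw=np.arctan2(X[1],X[0])
D=np.array([x,y,z])-o["eef_pos"]
g=R.from_matrix(np.array([[np.cos(q),np.sin(q),0],[np.sin(q),-np.cos(q),0],[0,0,-1]]))
print("clock",round(o["clock"],2),"eef",np.round(o["eef_pos"],4),"yaw",round(yw,3),"goal",np.round([x,y,z,q],4))
print("shift now-frame mm",np.round(r.inv().apply(D)*1000,1),"goal-frame mm",np.round(g.inv().apply(D)*1000,1),"rotvec",np.round((r.inv()*g).as_rotvec(),3))
E
python3 -m creep '[[[0,0,18],[0,0,-0.185]],[[0,0,18],[0,0,-0.185]],[[0,0,18],[0,0,-0.185]],[[0,0,18],[0,0,-0.185]],[[0,0,18],[0,0,-0.185]],[[0,0,18],[0,0,-0.185]],[[0,0,18],[0,0,-0.185]],[[0,0,18],[0,0,-0.185]],[[0,0,18],[0,0,-0.185]],[[0,0,18],[0,0,-0.185]],[[0,0,18],[0,0,-0.185]],[[0,0,18],[0,0,-0.185]]]'; python3 go.py t 0.0003 0.0214 0.056 3.1416
```

```text
clock: 5.48
eef_pos: [0.5357, -0.101, 0.207]
tool_rot: [0.102, 0.995, -0.0, 0.0]
ft_force: [-1.0, -0.5, -0.5]
grip_width: 0.0497
grasp_force: 0.0
clock 5.47 eef [ 0.5357 -0.101   0.207 ] yaw 2.937 goal [0.5701 0.0229 0.056  2.9356]
shift now-frame mm [ -8.5 128.3 151. ] goal-frame mm [ -8.3 128.3 151. ] rotvec [0.    0.    0.002]
```

```bash
python3 -m creep '[[[-3,43,0],[0,0,0]],[[-3,43,0],[0,0,0]],[[-2,42,0],[0,0,0]],[[0,0,50],[0,0,0]],[[0,0,50],[0,0,0]],[[0,0,35],[0,0,0]],[[0,0,16],[0,0,0]],[[0,0,0],[0,0,0]]]' && python3 -m creep '[[[0,0,0],[0,0,0]],[[0,0,0],[0,0,0]],[[0,0,0],[0,0,0]],[[0,0,0],[0,0,0]]]' 5; python3 go.py t 0.0003 0.0375 0.056 3.1416
```

```text
clock: 6.48
eef_pos: [0.5699, 0.0226, 0.0558]
tool_rot: [0.105, 0.994, -0.0, -0.001]
ft_force: [0.8, 0.5, 1.2]
grip_width: 0.0501
grasp_force: 0.0
clock: 6.98
eef_pos: [0.5722, 0.0233, 0.0585]
tool_rot: [0.105, 0.995, 0.001, 0.002]
ft_force: [0.2, 1.2, 6.5]
grip_width: 0.0127
grasp_force: 61.4
clock 6.97 eef [0.5722 0.0233 0.0585] yaw 2.932 goal [0.5734 0.0386 0.056  2.9356]
shift now-frame mm [ 2.1 15.2  2.5] goal-frame mm [ 2.  15.2  2.5] rotvec [ 0.002  0.004 -0.004]
```

```bash
python3 -m creep '[[[0,0,-3],[0,0,0]],[[0,4,0],[0,0,0]],[[0,4,0],[0,0,0]],[[0,4,0],[0,0,0]],[[0,3,0],[0,0,0]],[[0,0,0],[0,0,0]]]'; python3 go.py t 0.0003 0.0375 0.056 3.1416
```

```text
clock: 7.72
eef_pos: [0.5733, 0.0382, 0.0589]
tool_rot: [0.104, 0.995, 0.0, -0.0]
ft_force: [-0.1, -0.5, -7.2]
grip_width: 0.0127
grasp_force: 59.6
clock 7.72 eef [0.5733 0.0382 0.0589] yaw 2.933 goal [0.5734 0.0386 0.056  2.9356]
shift now-frame mm [-0.   0.4  2.9] goal-frame mm [-0.   0.4  2.9] rotvec [ 0.    -0.001 -0.003]
```

```bash
python3 -m creep '[[[0,2,0],[0,0,0]],[[0,2,0],[0,0,0]],[[0,0,0],[0,0,0]]]'; python3 go.py t 0.0003 0.0365 0.056 3.1416
```

```text
clock: 8.1
eef_pos: [0.5734, 0.039, 0.0592]
tool_rot: [0.105, 0.994, -0.003, -0.001]
ft_force: [-1.0, -7.0, -4.6]
grip_width: 0.0125
grasp_force: 59.9
clock 8.1 eef [0.5734 0.039  0.0592] yaw 2.931 goal [0.5732 0.0377 0.056  2.9356]
shift now-frame mm [ 0.  -1.3  3.2] goal-frame mm [ 0.  -1.3  3.2] rotvec [-0.005 -0.001 -0.005]
```

```bash
python3 -m creep '[[[0,-2,0],[0,0,0]],[[0,0,0],[0,0,0]],[[0,0,0],[0,0,0]],[[0,0,-30],[0,0,0]],[[0,0,-50],[0,0,0]],[[0,0,-50],[0,0,0.178]],[[0,0,-20],[0,0,0.178]],[[0,0,0],[0,0,0.178]],[[0,0,0],[0,0,0.178]],[[0,0,0],[0,0,0.178]],[[0,0,0],[0,0,0.178]]]' 70; python3 go.py 0.487 -0.354 0.036 1.506
```

```text
clock: 9.48
eef_pos: [0.5741, 0.0399, 0.2098]
tool_rot: [0.598, 0.801, 0.0, 0.0]
ft_force: [-0.8, -1.0, -0.0]
grip_width: 0.0701
grasp_force: 0.0
clock 9.47 eef [0.5741 0.0399 0.2098] yaw 1.858 goal [ 0.487 -0.354  0.036  1.506]
shift now-frame mm [-353.  -195.5  173.5] goal-frame mm [-398.7  -61.5  173.8] rotvec [ 0.001 -0.     0.352]
```

```bash
python3 -m creep '[[[0,0,0],[0,0,0.176]],[[0,0,0],[0,0,0.176]],[[-50,-8,0],[0,0,0]],[[-50,-8,0],[0,0,0]],[[-50,-8,0],[0,0,0]],[[-50,-8,0],[0,0,0]],[[-50,-8,0],[0,0,0]],[[-50,-8,0],[0,0,0]],[[-50,-8,0],[0,0,0]],[[-49,-6,0],[0,0,0]],[[0,0,0],[0,0,0]]]'; python3 look.py wrist - cassette_handle block_center; python3 blk.py; python3 go.py 0.487 -0.354 0.036 1.506
```

```text
clock: 10.85
eef_pos: [0.4877, -0.3584, 0.2092]
tool_rot: [0.729, 0.684, -0.0, 0.001]
ft_force: [0.3, 0.4, -0.4]
grip_width: 0.0702
grasp_force: 0.0
[253. 169.] 8080 [0.028 0.03  0.07 ]
((486.5963439941406, -353.69598388671875), (66.42668914794922, 45.009056091308594), 85.48211669921875) 2808
((486.77490234375, -353.84320068359375), (66.549072265625, 149.9396514892578), 85.49823760986328) 4952
clock 11.0 eef [ 0.4887 -0.3545  0.2094] yaw 1.512 goal [ 0.487 -0.354  0.036  1.506]
shift now-frame mm [  0.3  -1.8 173.4] goal-frame mm [  0.4  -1.7 173.4] rotvec [ 0.    -0.001  0.006]
```

```bash
python3 -m creep '[[[0,-2,50],[0,0,0.02]],[[0,0,50],[0,0,0]],[[0,0,45],[0,0,0]],[[0,0,28],[0,0,0]],[[0,0,0],[0,0,0]]]' && python3 -m creep '[[[0,0,0],[0,0,0]],[[0,0,0],[0,0,0]],[[0,0,0],[0,0,0]],[[0,0,0],[0,0,0]]]' 35; python3 -m creep '[[[0,0,-10],[0,0,0]],[[0,0,-40],[0,0,0]],[[0,0,-50],[0,0,0]],[[0,0,-50],[0,0,0.07]],[[0,0,-30],[0,0,0.07]],[[0,0,0],[0,0,0]]]'; python3 look.py wrist pics/w3.png cassette_handle tote_gap; python3 go.py t 0 -.0715 0.041 1.5708
```

```text
clock: 11.62
eef_pos: [0.4852, -0.352, 0.034]
tool_rot: [0.734, 0.68, -0.0, -0.003]
ft_force: [-0.7, 0.2, -0.0]
grip_width: 0.07
grasp_force: 0.0
clock: 12.12
eef_pos: [0.4882, -0.3558, 0.0387]
tool_rot: [0.734, 0.679, 0.001, 0.002]
ft_force: [1.2, 0.6, 6.9]
grip_width: 0.0443
grasp_force: 63.2
clock: 12.88
eef_pos: [0.4877, -0.3562, 0.2199]
tool_rot: [0.78, 0.626, 0.001, 0.003]
ft_force: [0.7, 0.0, -1.1]
grip_width: 0.0442
grasp_force: 62.4
clock 13.03 eef [ 0.4856 -0.3545  0.2146] yaw 1.352 goal [ 0.5508 -0.068   0.041   1.3648]
shift now-frame mm [293.6   2.  174. ] goal-frame mm [293.8   5.2 173.6] rotvec [-0.003 -0.001 -0.012]
```

View pics/w3.png

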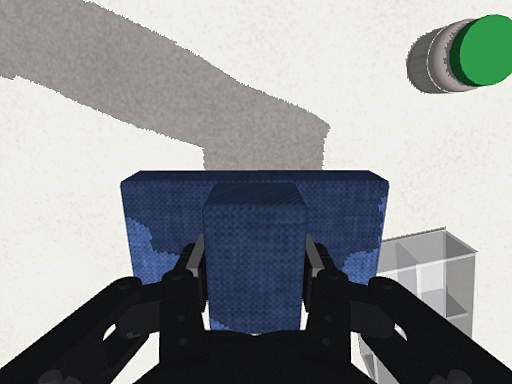

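```bash
cat > held.py <<'E'
from h import *
p=shot("wrist");C=cloud(p);o=bot.get_obs();I=cv2.cvtColor(p["image"],cv2.COLOR_BGR2HSV)
r=R.from_quat(o["tool_rot"]);P=r.inv().apply((C.reshape(-1,3)-o["eef_pos"]))*1000
P=P[((I[...,0]>95)&(I[...,0]<130)&(I[...,1]>110)).ravel()]
t=P[abs(P[:,2]+35)<10];b=P[abs(P[:,2]-6)<10]
for q in (t,b): print(len(q),np.median(q[:,2]),np.percentile(q[:,0],[1,99]),np.percentile(q[:,1],[1,99]),cv2.minAreaRect(q[:,:2].astype(np.float32)))
E
python3 held.py;python3 go.py t 0 -.0715 0.041 1.5708
```

```text
12734 -30.792559255398757 [-29.48953077  34.27324208] [-21.03349368  21.9956696 ] ((1.9899663925170898, 0.42330169677734375), (76.39596557617188, 71.43695068359375), 35.845542907714844)
14491 9.171047536942584 [-28.40490692  34.45069647] [-72.86515279  73.76384468] ((1.0364952087402344, 0.3457489013671875), (149.64901733398438, 67.4787368774414), 89.95970916748047)
clock 13.07 eef [ 0.4854 -0.3544  0.2142] yaw 1.352 goal [ 0.5508 -0.068   0.041   1.3648]
shift now-frame mm [293.4   2.3 173.6] goal-frame mm [293.7   5.4 173.2] rotvec [-0.004 -0.002 -0.013]
```

```bash
python3 -m creep '[[[40,1,0],[0,0,-0.012]],[[50,1,0],[0,0,0]],[[50,1,0],[0,0,0]],[[50,1,0],[0,0,0]],[[50,1,0],[0,0,0]],[[40,0,0],[0,0,0]],[[12,0,0],[0,0,0]],[[0,0,0],[0,0,0]],[[0,0,0],[0,0,0]]]'; python3 look.py wrist pics/w4.png; python3 tote.py; python3 held.py; python3 go.py t 0 -.0725 0.0445 1.5708
```

```text
clock: 14.2
eef_pos: [0.5514, -0.0715, 0.2157]
tool_rot: [0.777, 0.63, -0.001, -0.0]
ft_force: [0.6, -1.1, -1.7]
grip_width: 0.044
grasp_force: 62.3
5332 0.10690693995590522
rim outer ((567.840576171875, 13.452217102050781), (136.95529174804688, 183.3464813232422), 78.11767578125)
yaw -0.2073856804066505
wall -0.20626777 [0.46210488 0.47344236] [0.06327324 0.19671251]
wall -0.20499392 [0.6324408  0.64368459] [0.06409369 0.1964562 ]
handle 1331 0.07681917624384116 ((570.78955078125, 37.39570236206055), (13.875078201293945, 70.26073455810547), 78.26248168945312)
marks 36279 [array([ 0.511 , -0.053 ,  0.2916]), array([ 0.5899, -0.0711,  0.2929])]
12711 -30.25265433438299 [-29.44509879  34.37953923] [-21.24470866  21.77639615] ((1.9852933883666992, 0.24907684326171875), (76.31200408935547, 71.6342544555664), 35.779972076416016)
14483 9.705976951885912 [-28.08603174  34.55050243] [-73.12555022  73.46896069] ((1.0140533447265625, 0.3196258544921875), (67.78795623779297, 150.27688598632812), 0.09049082547426224)
clock 14.3 eef [ 0.5516 -0.0718  0.2161] yaw 1.362 goal [ 0.5506 -0.069   0.0445  1.3648]
shift now-frame mm [  2.6  -1.5 171.6] goal-frame mm [  2.6  -1.6 171.6] rotvec [-0.     0.    -0.003]
```

View pics/w4.png

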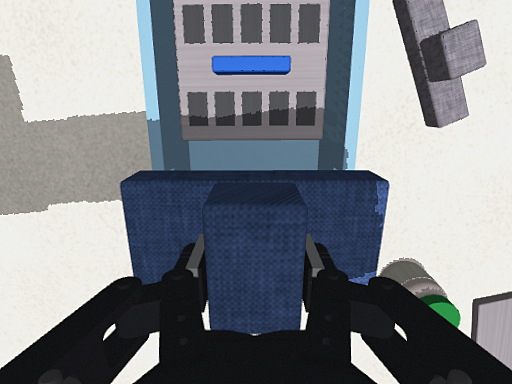

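```bash
python3 -m creep '[[[2,-2,40],[0,0,0]],[[0,0,35],[0,0,0]],[[0,0,15],[0,0,0]],[[0,0,10],[0,0,0]],[[0,0,15],[0,0,0]],[[0,0,15],[0,0,0]],[[0,0,0],[0,0,0]]]';python3 go.py t 0 -.073 0.0445 1.5708
```

```text
clock: 15.18
eef_pos: [0.5493, -0.0679, 0.085]
tool_rot: [0.776, 0.63, -0.001, -0.001]
ft_force: [-1.1, 0.2, -0.1]
grip_width: 0.0443
grasp_force: 62.3
clock 15.18 eef [ 0.5493 -0.0679  0.085 ] yaw 1.364 goal [ 0.5505 -0.0695  0.0445  1.3648]
shift now-frame mm [-1.3  1.6 40.5] goal-frame mm [-1.3  1.5 40.5] rotvec [-0.003  0.    -0.001]
```

```bash
python3 -m creep '[[[-1,1,10],[0,0,0]],[[0,0,10],[0,0,0]],[[0,0,8],[0,0,0]],[[0,0,6],[0,0,0]],[[0,0,4],[0,0,0]],[[0,0,2],[0,0,0]],[[0,0,0],[0,0,0]]]';python3 go.py t 0 -.073 0.0445 1.5708
```

```text
clock: 16.05
eef_pos: [0.5512, -0.0692, 0.0463]
tool_rot: [0.776, 0.63, 0.0, 0.0]
ft_force: [-0.2, 1.5, -0.7]
grip_width: 0.0441
grasp_force: 62.3
clock 16.05 eef [ 0.5512 -0.0692  0.0463] yaw 1.364 goal [ 0.5505 -0.0695  0.0445  1.3648]
shift now-frame mm [-0.4 -0.6  1.8] goal-frame mm [-0.4 -0.6  1.8] rotvec [ 0.    -0.    -0.001]
```

```bash
python3 -m creep '[[[0,0,2],[0,0,0]],[[0,0,1],[0,0,0]],[[0,0,0],[0,0,0]]]'; python3 -m creep '[[[0,0,0],[0,0,0]],[[0,0,0],[0,0,0]],[[0,0,-20],[0,0,0]],[[0,0,-40],[0,0,0]],[[0,0,-50],[0,0,0]],[[0,0,-50],[0,0,0]],[[0,0,-50],[0,0,0]],[[0,0,-50],[0,0,0]],[[0,0,0],[0,0,0]]]' 66;  python3 look.py wrist pics/w5.png bar_grip foot_a; python3 blk.py; python3 tote.py
```

```text
clock: 16.42
eef_pos: [0.5513, -0.0692, 0.0438]
tool_rot: [0.776, 0.63, 0.0, 0.0]
ft_force: [-1.3, -0.5, 2.2]
grip_width: 0.0444
grasp_force: 62.5
clock: 17.55
eef_pos: [0.5533, -0.0696, 0.3083]
tool_rot: [0.776, 0.63, 0.003, 0.004]
ft_force: [1.3, 0.3, 0.5]
grip_width: 0.0661
grasp_force: 0.0
foot_a 0.92 [104.   4.] [0.3985 0.1785 0.011 ]
[249.  77.] 748 [0.075 0.077 0.078]
((571.237548828125, 37.011985778808594), (14.083574295043945, 70.98374938964844), 78.17564392089844) 673
[251. 159.] 4946 [0.033 0.035 0.075]
((551.5038452148438, -68.58131408691406), (67.40009307861328, 44.97782897949219), 78.41464233398438) 1695
((551.5274658203125, -68.9378662109375), (67.63943481445312, 151.77734375), 77.83971405029297) 3175
4424 0.1070208794339911
rim outer ((565.1688232421875, 0.176971435546875), (227.69677734375, 183.80235290527344), 78.0848617553711)
yaw -0.20795839319907183
wall -0.20727797 [0.46179798 0.47317389] [0.0060135  0.22763868]
wall -0.20318027 [0.63224291 0.64373957] [0.00683325 0.22848995]
handle 746 0.07694164204969275 ((563.2586669921875, 2.203075408935547), (85.74159240722656, 69.98138427734375), 77.86284637451172)
marks 36791 [array([ 0.5094, -0.0505,  0.3836]), array([ 0.5927, -0.0699,  0.3859])]
```

View pics/w5.png

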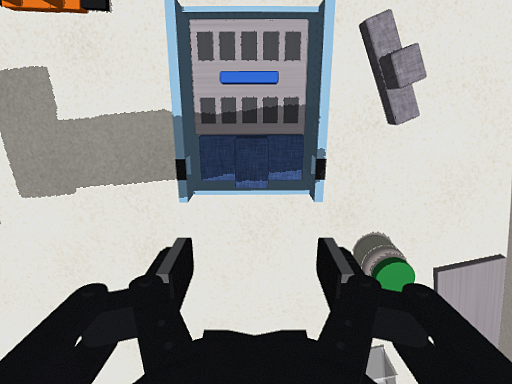

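The block is seated, with its top at 0.075 m and lying at tote (0.001,-0.072). Next is the bar.

```bash
python3 -m creep '[[[45,-23,0],[0,0,0]],[[45,-23,0],[0,0,0]],[[45,-23,0],[0,0,0]],[[45,-23,0],[0,0,0]],[[45,-23,0],[0,0,0]],[[45,-23,0],[0,0,0]],[[30,-20,0],[0,0,0]],[[0,0,0],[0,0,0]]]' 82;  python3 look.py wrist pics/w6.png bar_grip foot_a
```

```text
clock: 18.7
eef_pos: [0.4563, 0.2585, 0.301]
tool_rot: [0.775, 0.632, -0.002, -0.0]
ft_force: [0.5, -1.4, -0.7]
grip_width: 0.0824
grasp_force: 0.0
bar_grip 0.94 [247.  92.] [0.4642 0.3493 0.047 ]
bar_grip 0.58 [170. 216.] [0.3152 0.202  0.047 ]
foot_a 0.79 [232. 210.] [0.4022 0.1806 0.011 ]
foot_a 0.66 [299.  49.] [0.5454 0.3921 0.011 ]
```

View pics/w6.png

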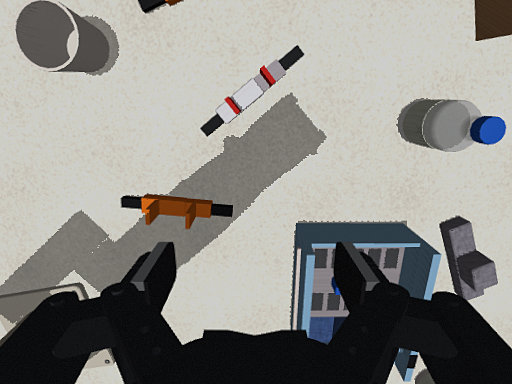

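Candidates: the pale grey bar with red tabs at (251,90), and an orange one at (178,208), with more orange ones farther off. The grey body and red tabs fit the description. I'll confirm in a crop and measure it.

```bash
cat > bar.py <<'E'
from h import *
C=np.load("C.npy");B=cv2.imread("C.png");I=cv2.cvtColor(B,cv2.COLOR_BGR2HSV)
near=np.hypot(C[...,0]-.464,C[...,1]-.345)<.12
red=near&((I[...,0]<6)|(I[...,0]>174))&(I[...,1]>150)&(C[...,2]>.05)
n,l,s,c=cv2.connectedComponentsWithStats(red.astype(np.uint8));ce=[]
for i in range(1,n):
    if s[i,4]<8: continue
    P=C[l==i];P=P[P[:,2]>.058];ce.append(P.mean(0));print("tab",np.round(c[i]),s[i,4],P.mean(0).round(4),cv2.minAreaRect((P[:,:2]*1000).astype(np.float32)))
if len(ce)==2: d=ce[1]-ce[0];print("mid",(ce[0]+ce[1])/2,"dist",np.linalg.norm(d),"ang",np.arctan2(d[1],d[0]))
P=C[near&(C[...,2]>.008)&(C[...,2]<.08)];print("all",cv2.minAreaRect((P[:,:2]*1000).astype(np.float32)))
E
python3 bar.py; python3 -c "
import cv2;cv2.imwrite('pics/crop.png',cv2.resize(cv2.imread('pics/w6.png')[20:150,180:330],None,fx=4,fy=4))"
```

```text
tab [267.  75.] 121 [0.4933 0.363  0.0658] ((493.4847412109375, 363.22735595703125), (6.032297134399414, 23.897769927978516), 27.56793975830078)
tab [232. 105.] 94 [0.4425 0.337  0.0639] ((442.4898986816406, 336.8905029296875), (5.57966947555542, 23.03422737121582), 27.280399322509766)
mid [0.46789072 0.35001304 0.0648746 ] dist 0.057048719794553324 ang -2.6681289532519292
all ((467.3282165527344, 350.4123840332031), (177.16482543945312, 26.347217559814453), 27.287559509277344)
```

View pics/crop.png

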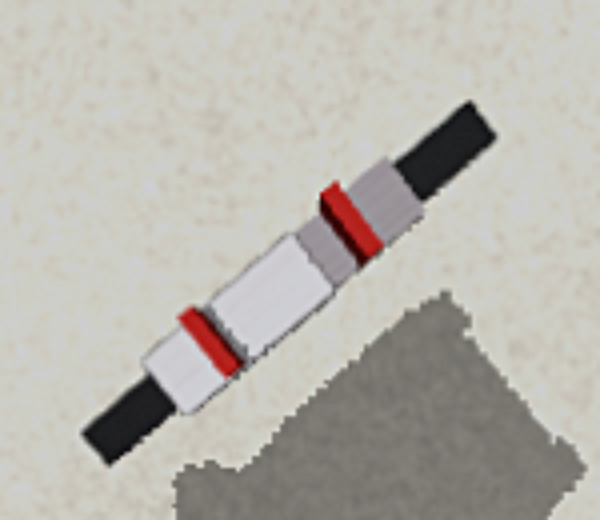

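Confirmed: pale body, red tabs, 178 mm long.

```bash
python3 -m creep '[[[0,0,20],[0,0,-0.17]],[[0,0,20],[0,0,-0.17]],[[0,0,20],[0,0,-0.17]],[[0,0,20],[0,0,-0.17]],[[0,0,0],[0,0,0]]]' 82;  python3 go.py .4677 .3502 .030 2.047
```

```text
clock: 19.48
eef_pos: [0.4574, 0.2548, 0.2214]
tool_rot: [0.524, 0.852, -0.002, -0.001]
ft_force: [-0.6, 1.1, -0.7]
grip_width: 0.0823
grasp_force: 0.0
clock 19.48 eef [0.4574 0.2548 0.2214] yaw 2.04 goal [0.4677 0.3502 0.03   2.047 ]
shift now-frame mm [ 80.5  53.1 191.2] goal-frame mm [ 80.   52.8 191.4] rotvec [-0.004  0.    -0.008]
```

```bash
python3 -m creep '[[[40,26,0],[0,0,-0.008]],[[40,27,0],[0,0,0]],[[0,0,0],[0,0,0]],[[0,0,0],[0,0,0]]]' 82; python3 look.py wrist -; python3 bar.py;  python3 go.py .4677 .3502 .030 2.047
```

```text
clock: 19.98
eef_pos: [0.4688, 0.3516, 0.2237]
tool_rot: [0.519, 0.855, -0.0, 0.0]
ft_force: [-0.3, -0.4, -0.0]
grip_width: 0.0816
grasp_force: 0.0
tab [228. 176.] 142 [0.4421 0.338  0.0637] ((442.2413330078125, 337.5797424316406), (5.589538097381592, 23.08584213256836), 26.689697265625)
tab [280. 177.] 157 [0.4929 0.3643 0.0657] ((493.27239990234375, 363.78515625), (5.7241034507751465, 23.58843421936035), 27.829872131347656)
mid [0.46750442 0.35112558 0.06470338] dist 0.0572900293258304 ang 0.47813532424172656
all ((467.9001770019531, 350.02984619140625), (178.4859161376953, 26.937320709228516), 27.148357391357422)
clock 20.02 eef [0.4687 0.3512 0.2238] yaw 2.049 goal [0.4677 0.3502 0.03   2.047 ]
shift now-frame mm [ -0.4  -1.4 193.8] goal-frame mm [ -0.4  -1.4 193.8] rotvec [0.    0.    0.002]
```

```bash
python3 -m creep '[[[0,-1,50],[0,0,0]],[[0,0,50],[0,0,0]],[[0,0,45],[0,0,0]],[[0,0,30],[0,0,0]],[[0,0,15],[0,0,0]],[[0,0,3],[0,0,0]],[[0,0,0],[0,0,0]]]' 82; python3 -m creep '[[[0,0,0],[0,0,0]],[[0,0,0],[0,0,0]],[[0,0,0],[0,0,0]],[[0,0,0],[0,0,0]],[[0,0,0],[0,0,0]]]' 30; python3 go.py .4677 .3502 .030 2.047
```

```text
clock: 20.9
eef_pos: [0.4686, 0.3521, 0.0316]
tool_rot: [0.519, 0.855, 0.001, 0.0]
ft_force: [0.3, 0.5, 0.1]
grip_width: 0.0819
grasp_force: 0.0
clock: 21.52
eef_pos: [0.4671, 0.3522, 0.0356]
tool_rot: [0.518, 0.855, 0.001, -0.0]
ft_force: [-11.3, -5.2, 25.9]
grip_width: 0.0345
grasp_force: 60.9
clock 21.52 eef [0.4671 0.3522 0.0356] yaw 2.052 goal [0.4677 0.3502 0.03   2.047 ]
shift now-frame mm [-2.1 -0.4  5.6] goal-frame mm [-2.1 -0.4  5.6] rotvec [ 0.002 -0.001  0.005]
```

```bash
python3 -m creep '[[[0,0,-10],[0,0,0]],[[0,0,-30],[0,0,0]],[[0,0,-50],[0,0,0]],[[0,0,-50],[0,0,0]],[[0,0,-50],[0,0,0.171]],[[0,0,-30],[0,0,0.171]],[[0,0,0],[0,0,0.171]],[[0,0,0],[0,0,0.171]],[[0,0,0],[0,0,0]]]'
cat > hb.py <<'E'
from h import *
p=shot("wrist");cv2.imwrite("pics/hb.png",p["image"]);C=cloud(p);o=bot.get_obs()
r=R.from_quat(o["tool_rot"]);P=r.inv().apply((C.reshape(-1,3)-o["eef_pos"]))*1000;V=cv2.cvtColor(p["image"],cv2.COLOR_BGR2HSV)
I=V.reshape(-1,3)
b=(P[:,2]>2)&(P[:,2]<40)&(abs(P[:,1])<110)&(abs(P[:,0])<30)
for s in (-1,1):
    q=P[b&(P[:,1]*s>32)];f=P[b&(P[:,1]*s>65)]
    print("side",s,len(q),"end y",np.percentile(s*q[:,1],99)*s,"foot z top",np.percentile(f[:,2],[10,50,90]),"foot x",np.percentile(f[:,0],[2,98]))
print(o["grip_width"],o["grasp_force"])
E
python3 hb.py; python3 go.py t 0 -.0725 0.106 1.5708
```

```text
clock: 22.65
eef_pos: [0.4675, 0.3518, 0.2502]
tool_rot: [0.774, 0.633, -0.0, 0.0]
ft_force: [-0.2, -0.2, -1.2]
grip_width: 0.0342
grasp_force: 60.5
side -1 2157 end y -74.18362507542041 foot z top [18.35166213 19.22668941 25.73456944] foot x [-9.02664079  6.42534903]
side 1 2136 end y 74.44427733242921 foot z top [19.29994246 20.1814622  26.64056636] foot x [-8.91401204  6.40747929]
0.0343997397398269 60.503236055374146
clock 22.7 eef [0.4675 0.3517 0.2502] yaw 1.371 goal [ 0.5506 -0.069   0.106   1.3648]
shift now-frame mm [-395.8  165.   144.2] goal-frame mm [-394.8  167.3  144.2] rotvec [-0.     0.     0.006]
```

View pics/hb.png

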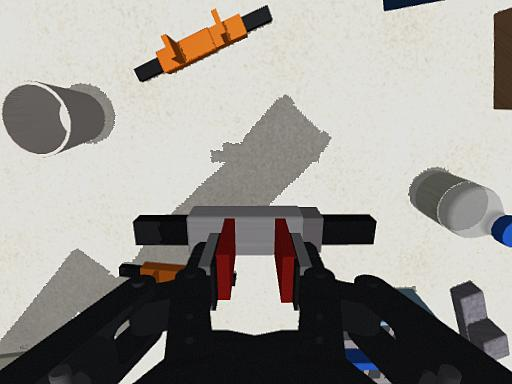

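The bar is squeezed to 149 mm, level, and centred between the fingers. I'll carry it over the tote.

```bash
python3 -m creep '[[[-49,21,0],[0,0,0.006]],[[-49,21,0],[0,0,0]],[[-49,21,0],[0,0,0]],[[-49,21,0],[0,0,0]],[[-49,21,0],[0,0,0]],[[-49,21,0],[0,0,0]],[[-49,21,0],[0,0,0]],[[-40,16,0],[0,0,0]],[[-8,3,20],[0,0,0]],[[0,0,20],[0,0,0]],[[0,0,0],[0,0,0]],[[0,0,0],[0,0,0]]]'; python3 hb.py; python3 look.py wrist -; python3 tote.py; python3 go.py t 0 -.0712 0.1125 1.5708
```

```text
clock: 24.2
eef_pos: [0.5495, -0.0649, 0.211]
tool_rot: [0.777, 0.63, 0.0, 0.0]
ft_force: [-0.4, -0.2, -1.7]
grip_width: 0.0345
grasp_force: 60.5
side -1 2172 end y -74.5674644192598 foot z top [18.66903286 19.64608588 26.18148838] foot x [-9.18356955  6.3883451 ]
side 1 2122 end y 74.31420096439209 foot z top [19.76258013 20.65708542 27.25380521] foot x [-8.86034761  6.37052901]
0.03429511626922496 60.48434257507324
6708 0.10700640983756107
rim outer ((564.6678466796875, -1.4808349609375), (177.68113708496094, 183.2387237548828), 78.1688003540039)
yaw -0.20649338828341945
wall -0.20514973 [0.46222668 0.47344795] [0.02916876 0.20072673]
wall -0.20367344 [0.63255097 0.64378963] [0.02897574 0.20084126]
handle 1320 0.07686929141572382 ((558.6194458007812, -22.184532165527344), (134.5967559814453, 70.55992889404297), 78.11846160888672)
marks 40119 [array([ 0.5096, -0.0475,  0.2851]), array([ 0.5901, -0.0647,  0.2861])]
clock 24.3 eef [ 0.5499 -0.0649  0.2115] yaw 1.363 goal [ 0.5508 -0.0677  0.1125  1.3648]
shift now-frame mm [-2.6  1.3 99. ] goal-frame mm [-2.6  1.5 99. ] rotvec [ 0.002 -0.    -0.002]
```

```bash
python3 -m creep '[[[-2.5,1.5,20],[0,0,0]],[[0,0,15],[0,0,0]],[[0,0,0],[0,0,0]],[[0,0,0],[0,0,0]]]'; python3 go.py t 0 -.0712 0.1125 1.5708
```

```text
clock: 24.8
eef_pos: [0.5504, -0.0677, 0.1759]
tool_rot: [0.777, 0.63, 0.0, 0.0]
ft_force: [-0.6, 1.1, -2.1]
grip_width: 0.0346
grasp_force: 60.5
clock 24.8 eef [ 0.5504 -0.0677  0.1759] yaw 1.362 goal [ 0.5508 -0.0677  0.1125  1.3648]
shift now-frame mm [ 0.1  0.4 63.4] goal-frame mm [ 0.1  0.4 63.4] rotvec [ 0.001 -0.    -0.003]
```

```bash
python3 -m creep '[[[0,0,15],[0,0,0]],[[0,0,15],[0,0,0]],[[0,0,14],[0,0,0]],[[0,0,10],[0,0,0]],[[0,0,6],[0,0,0]],[[0,0,2],[0,0,0]],[[0,0,0],[0,0,0]],[[0,0,0],[0,0,0]]]'; python3 hb.py; python3 go.py t 0 -.0712 0.1125 1.5708
```

```text
clock: 25.8
eef_pos: [0.5505, -0.0679, 0.1138]
tool_rot: [0.777, 0.629, 0.0, 0.0]
ft_force: [0.6, -0.3, -2.7]
grip_width: 0.0347
grasp_force: 60.5
side -1 5969 end y -90.17231187596384 foot z top [ 5.50176284 10.58120075 35.1591531 ] foot x [-28.27314942  28.82832162]
side 1 6032 end y 91.47464953725508 foot z top [ 5.69099332 10.70753116 35.47943541] foot x [-28.38479617  28.83602862]
0.0341840741167626 60.53083777427673
clock 25.85 eef [ 0.5505 -0.0679  0.1138] yaw 1.362 goal [ 0.5508 -0.0677  0.1125  1.3648]
shift now-frame mm [0.3 0.3 1.3] goal-frame mm [0.3 0.3 1.3] rotvec [ 0.001 -0.    -0.003]
```

```bash
python3 -m creep '[[[0,0,2],[0,0,0]],[[0,0,0],[0,0,0]]]'; python3 -m creep '[[[0,0,0],[0,0,0]],[[0,0,0],[0,0,0]],[[0,0,0],[0,0,0]]]' 50; python3 -m creep '[[[0,0,0],[0,0,0]],[[0,0,0],[0,0,0]],[[0,0,0],[0,0,0]]]' 62;python3 -m creep '[[[0,0,0],[0,0,0]],[[0,0,0],[0,0,0]],[[0,0,0],[0,0,0]]]' 80; python3 hb.py
```

```text
clock: 26.1
eef_pos: [0.55, -0.0678, 0.1112]
tool_rot: [0.777, 0.63, -0.0, -0.0]
ft_force: [-0.7, -1.1, -2.0]
grip_width: 0.0343
grasp_force: 60.5
clock: 26.48
eef_pos: [0.5502, -0.0678, 0.1114]
tool_rot: [0.777, 0.629, 0.0, 0.0]
ft_force: [-0.6, 0.2, -2.4]
grip_width: 0.0496
grasp_force: 7.1
clock: 26.85
eef_pos: [0.5504, -0.0679, 0.1117]
tool_rot: [0.777, 0.629, 0.0, 0.0]
ft_force: [-0.2, 0.5, 0.3]
grip_width: 0.0619
grasp_force: 0.0
clock: 27.22
eef_pos: [0.5501, -0.0679, 0.1113]
tool_rot: [0.777, 0.629, 0.0, 0.0]
ft_force: [0.6, -0.4, 0.3]
grip_width: 0.08
grasp_force: 0.0
side -1 6119 end y -89.83042884206854 foot z top [ 3.0190733   8.36707306 28.73338641] foot x [-25.85506528  28.92196741]
side 1 6189 end y 91.55366515261201 foot z top [ 3.14682135  9.04817206 29.10548311] foot x [-26.87843509  28.77960915]
0.07984698060048034 0.0
```

View pics/hb.png

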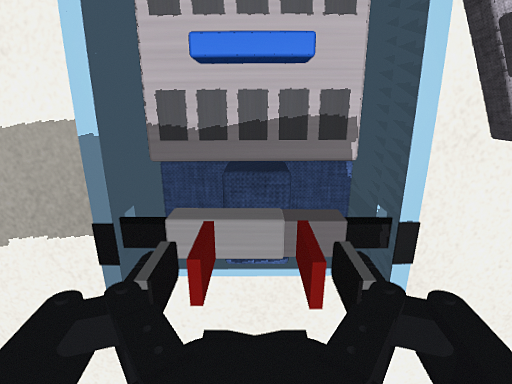

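The feet run into the recesses at (125,232) and (385,232), under the rim marks at (105,243) and (407,243). The tabs are free of the pads. I'll lift away and verify.

```bash
python3 -m creep '[[[0,0,-10],[0,0,0]],[[0,0,-40],[0,0,0]],[[0,0,-50],[0,0,0]],[[0,0,-50],[0,0,0]],[[0,0,-20],[0,0,0]],[[0,0,0],[0,0,0]],[[0,0,0],[0,0,0]]]'; python3 look.py wrist -; python3 blk.py
python3 - <<'E'
from h import *
C=np.load("C.npy");B=cv2.imread("C.png");I=cv2.cvtColor(B,cv2.COLOR_BGR2HSV)
A=-.206;Rt=np.array([[np.cos(A),np.sin(A)],[-np.sin(A),np.cos(A)]])
L=(C[...,:2]-[.5654,.002])@Rt.T*1000
near=(abs(L[...,0])<100)&(abs(L[...,1]+72)<25)
red=near&((I[...,0]<6)|(I[...,0]>174))&(I[...,1]>150)&(C[...,2]>.12)
n,l,s,c=cv2.connectedComponentsWithStats(red.astype(np.uint8))
for i in range(1,n):
    if s[i,4]>20: m=(l==i)&(C[...,2]>.134);print("tab top",L[m].mean(0),C[m][:,2].mean())
d=near&(I[...,2]<60)&(C[...,2]>.08)&(C[...,2]<.102)&(abs(L[...,0])>60)
for g in (-1,1):
    m=d&(L[...,0]*g>0);print("foot",m.sum(),np.percentile(L[m][:,0],[2,98]),np.percentile(L[m][:,1],[2,98]),np.median(C[m][:,2]))
E
```

```text
clock: 28.15
eef_pos: [0.5495, -0.0678, 0.2803]
tool_rot: [0.777, 0.629, -0.001, -0.001]
ft_force: [0.1, -0.1, -1.0]
grip_width: 0.0796
grasp_force: 0.0
[254.  75.] 874 [0.072 0.077 0.078]
((571.0443115234375, 36.929298400878906), (13.831526756286621, 70.40404510498047), 78.05239868164062) 783
[257. 149.] 2656 [0.033 0.034 0.075]
((555.8632202148438, -46.89305877685547), (24.13455581665039, 44.645328521728516), 76.8763427734375) 734
((554.587646484375, -53.44395065307617), (37.13154983520508, 152.20855712890625), 77.92066192626953) 1846
[257. 189.] 338 [0.062 0.074 0.075]
((545.7423706054688, -97.23193359375), (16.333044052124023, 44.9188117980957), 79.89469909667969) 320
tab top [-26.63040242 -71.92440774] 0.14318567728268958
tab top [ 26.38333438 -72.16938402] 0.1447234676666998
foot 270 [-80.49912378 -60.38173767] [-80.26024394 -65.11962374] 0.0959021882720939
foot 272 [60.82398529 80.92514143] [-80.56516003 -65.48492956] 0.09616015856312926
```

```bash
python3 -c "
from workcell import workorder;print(workorder.job_done())"
```

```text
the job is handed in; nothing more can be done
None
```

The job is handed in at about 28 s of the 64 s, with no verdict returned: by my last measurements the cassette is home, the block is seated in the gap, and both bar feet are in the recesses under the rim marks.

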